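Load the dish warmer and set its heat lever

TASK

Slide the tray with its culture dish fully home into the slot of the dish warmer, until the tray's front plate is flush against the warmer's face; keep the dish lying flat in the tray all the way. Then swing the red-knobbed heat lever on top of the warmer round until it points at the green mark, and let go. Leave the bottle, tip box and computer mouse where they are.

Things in the scene. Friction and masses are not known exactly. Their poses are not given: they have to be found in the camera images.
- warmer: White box with a blue visor, fixed to the table: 220 (x) x 240 (y) x 115 mm tall. Origin on the table under its centre. Its -x face (x = -110) is the front and looks roughly to the robot's left, world +y (yaw about -1.57, varies). The front has a slot in its middle (slot), the visor above it (visor), and the heat lever is on its roof (pivot).
- slot (a point): Middle of the slot's mouth at table level (warmer x = -110, y = 0, z = 0); axes as the warmer's, +x goes in. Slot 98 wide, 55 high, 100 deep; the table is its floor, so the tray needs no lifting. Two splayed steel guides, 30 tall, stand out 18 mm from the face beside the mouth and funnel the tray in.
- visor (a point): Middle of the visor's lower front edge (warmer x = -126, y = 0, z = 88). The visor overhangs the face by 16 mm, over the whole width, z = 88 to 115. A gripper pointing straight down hits it before the tray is home: hold or push the tray with the tool leaning about 40 degrees, gripper body away from the warmer, fingers pointing down and in along its +x.
- pivot (a point): Point on the lever's vertical pivot axis at the top of its disc (warmer x = -20, y = 0, z = 127); disc 60 across. Axes as the warmer's.
- tray: Loose aluminium tray, 160 to 280 g, flat on the table before the warmer's front; slides with 1 to 3 N. Origin under the centre of its pan, 76 (x) x 90 (y), rim 10 high, floor 4. Front plate at x = -43 to -38, 94 wide, 64 high: taller than the slot, so it stops on the face above the slot. The pan goes in first. Home: axes parallel to the warmer's, origin at x = -72, y = 0 in the warmer's frame.
- tray_grip (a point): Grip point in the tray's blue upright handle blade: tray frame x = -63, y = 0, z = 30; axes as the tray's. The blade is 10 thick (y), spans x = -71 to -43 and z = 6 to 48, and stands out from the front plate. Pinch it across y.
- dish: Closed round white culture dish with a pink centre, 60 across, 14 tall, 25 to 45 g, loose in the tray's pan, lying flat on its floor with some millimetres of play. Origin under its centre.
- lever_knob (a point): Middle of the lever's upright red knob, a cylinder 18 across, 75 mm from the pivot, z = 138 to 180 in the warmer's frame (this point at 165); the steel arm below it is 12 wide, top at z = 138, and ends 82 mm from the pivot. This frame turns with the lever: x points from the pivot outwards along the arm, z up.
- lever (a joint): Heat lever angle, rad, about the vertical pivot; grows counter-clockwise from above (knob goes from the warmer's +y side across the front to its -y side), range 0 to 2.0. At value q the arm points along yaw = warmer yaw + pi - 1.0 + q. Starts between 0 and 0.5, stays where it is left, takes about 1 N at the knob.
- mark: Bright green mark 20 x 10, flat on the warmer's roof just outside the lever tip's sweep, 84 to 104 mm from the pivot. Its origin is on the pivot axis at roof height (z = 115); its x axis points from the pivot to the green mark. The lever is set when the x axis of lever_knob has the same yaw. It lies at a lever value of 0.85 to 1.7.
- bottle: Bystander: capped amber bottle, 50 across, 110 tall, standing beyond the work. Origin under its centre.
- tipbox: Bystander: yellow box with grey lid, 85 x 80 x 62 tall. Origin under its centre.
- mouse: Bystander: white computer mouse, 100 x 60 x 33. Origin under its centre.
Things that resemble listed ones, but are neither listed nor needed, are in the scene too. What is shaped like the tray but turquoise is not meant.

How it is judged:
By the outcome, as a careful person would: the job done as asked, in the order asked, and still so for the second after the job is handed in, with the robot touching nothing.
It also fails if it takes over 54 s, if anything falls off the work surface, if the arm or the gripper's body presses on something with over 40 N, if the wrist force passes 120 N, or if a joint passes its speed limit or range.

ROBOT

A 6-joint arm with a two-finger parallel gripper is mounted at the origin on the work surface. World frame = base frame: x ahead of the robot, y to its left, z up, the work surface at z = 0. Lengths are in m, angles in rad, forces in N, time in s.
With the tool pointing down it reaches from about 0.225 to 0.725 m from the base axis. Payload 3.1 kg.
Tool frame: the origin (TCP) lies at the very end of the fingers, on their centre line; the grasp point (between the pads) lies 19 mm behind it; z points along the fingers, y is the line along which they close (so a half turn about z gives the same grasp; the last joint's range is limited). The gripper opens to 85 mm and grips with 20 to 120 N. Pads are 22 mm wide; open, the fingers measure 114 mm over their backs; the gripper's body (76 mm by 85 mm) begins 54 mm behind the grasp point. The pads swing forward as they close: fully open they stand 13 mm farther back than shut.
Start: joints at [0.986, 0.048, 0.099, 1.622, 0, 1.443], TCP at [0.232, 0.471, 0.231] pointing down, gripper open.
Joint ranges: [-2.91, 2.91], [-0.99, 1.94], [-1.21, 1.42], [-2.12, 2.29], [-1.49, 1.47], [-3.14, 3.14]. Speed limits (rad/s): [2.79, 2.79, 3.14, 3.14, 3.14, 3.14].

INTERFACE

Orientations are given as a rotation vector (axis times angle).
In Python, from station import manip, optics, ticket gives the robot as it stands. The module is installed in compiled form; this text tells all that it offers.
- The arm moves only by the tool servo_tool, never from a script. Its argument "plan" is a list of rows, each an object with "translation": the shift along the world's x, y, z in m, a list of three; "twist": the turn, a rotation vector about the world's x, y, z in rad, a list of three. In form: [{"translation": [dx, dy, dz], "twist": [wx, wy, wz]}, ...]. A call has 1 to 10 rows; each row is the pose to reach, as a shift and turn from the pose commanded when the call began; what a row does not reach only later rows make up. A row lasts 1/10 s, in which the tool goes at most 50 mm and 8.59 degrees, less where a joint would pass 70% of its speed; a pose out of reach is approached as far as the arm can. A call with a gripper value outside its range is refused whole. "claw" is the opening, from 0 (shut) to 1 (fully open), set as the call begins (left out, the last holds). The fingers move at their own pace and stop on an object; "squeeze" is the grip in N (left out, the last holds). Time passes only in rows, so rows that repeat a pose let the fingers close. It gives the time, the measured TCP pose, the force, the opening and the grip force at its end, in the units of the state.
- manip.observe(): the state, without advancing time (a new reading comes with each control period).
- optics.camera(name): name is "side" or "top" or "wrist"; returns a dict with "image" (400x640x3 uint8, blue, green, red), "fx", "fy", "cx", "cy" (pixels), "eye" and "rotation" of the camera in the world. Camera axes: x right, y down, z forward; pixel columns grow to the right and rows downward; lengths in m; the calibration is good to about 2 mm. A picture is of the moment at which its call begins. There is no depth.
- ticket.finish_job(): hands the job in; it is judged then, once.
The state is a dict: "clock": time; "joint_pos": joint angles; "qvel": joint speeds; "effort": joint torques, N m; "tool_pos": TCP position; "tcp_rot": TCP orientation; "ft_force": force on the tool from outside, world axes, zero at the start; "ft_torque": the same for the moment, N m; "gripper_width": finger opening in m; "grip_force": force on a finger pad.
Only numpy, scipy, OpenCV 4.12 (cv2) and the standard library are available. Lean on these libraries where they do the work, as an engineer would, in place of code of your own. Each camera call takes 0.05 s, during which the arm holds its last target. There are 200 camera calls.

## Working session

There is one attempt and no reset: what is moved stays moved. The work goes in short steps, Python scripts to look and compute and a tool call to move; the robot and the scene stay as the last step left them, time stands still between calls to the robot, and variables do not carry over. Pictures are saved under pics/ and viewed, at most 10 in all, crops included, and the job is handed in when it is done.

Besides the shell and the picture viewer there is one more tool, called after "Request:" as name(argument=value, ...), one argument or row to a line, values as JSON. servo_tool: Moves the arm, as the interface text tells. Its arguments: {"type":"object","properties":{"plan":{"type":"array","items":{"type":"object","properties":{"translation":{"type":"array","items":{"type":"number"}},"twist":{"type":"array","items":{"type":"number"}}}}},"claw":{"type":"number"},"squeeze":{"type":"number"}},"required":["plan"]}

```bash
mkdir -p pics
cat > h.py <<'E'
import numpy as np,cv2
from station import manip,optics,ticket
from scipy.spatial.transform import Rotation as R
def cam(n,save=None):
    c=optics.camera(n)
    if save: cv2.imwrite('pics/'+save,c['image'])
    return c
def ray(c,u,v,z):
    M=np.array(c['rotation']); 
    if M.ndim==1: M=R.from_rotvec(M).as_matrix()
    d=M@np.array([(u-c['cx'])/c['fx'],(v-c['cy'])/c['fy'],1]); e=np.array(c['eye'])
    return e+d*(z-e[2])/d[2]
def proj(c,p):
    M=np.array(c['rotation'])
    if M.ndim==1: M=R.from_rotvec(M).as_matrix()
    q=M.T@(np.array(p)-np.array(c['eye'])); return c['fx']*q[0]/q[2]+c['cx'],c['fy']*q[1]/q[2]+c['cy']
E
python3 - <<'E'
from h import *
for n in('top','side'):
    c=cam(n,n+'1.png'); print(n,c['eye'],c['rotation'],c['fx'],c['cx'],c['cy'])
print(manip.observe())
E
```

```text
top [0.4368671  0.02948945 0.87450415] [-2.29478661  1.87750443 -0.21617415] 398.3903896068592 317.7859144041514 197.08789941632074
side [ 0.13684524 -0.40767421  0.56441433] [-2.04798292  0.88408    -0.42984165] 401.22938796411347 326.5014149979187 201.6626825867127
{'clock': 0.1, 'joint_pos': array([9.86205274e-01, 4.86985349e-02, 9.77197098e-02, 1.62199948e+00,
       1.32642861e-05, 1.44295448e+00]), 'qvel': array([-0.00011763, -0.00064607,  0.00153344, -0.0012284 ,  0.00107667,
       -0.00024322]), 'effort': array([ 2.19666479e-03, -3.39850438e+01,  3.20936286e+01,  1.58369564e-02,
       -2.01285593e-04, -7.22483492e-06]), 'tool_pos': array([0.23125633, 0.47069609, 0.23020541]), 'tcp_rot': array([-0.71106426, -3.05926841,  0.00320422]), 'ft_force': array([ 0.02987768, -0.42798501,  0.14440095]), 'ft_torque': array([-0.02133876,  0.03439678,  0.03179324]), 'grip_force': 0.0, 'gripper_width': 0.08522314306396776}
```

View pics/top1.png

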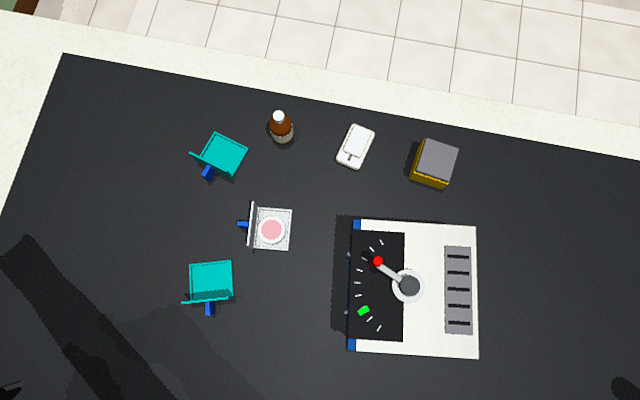

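View pics/side1.png

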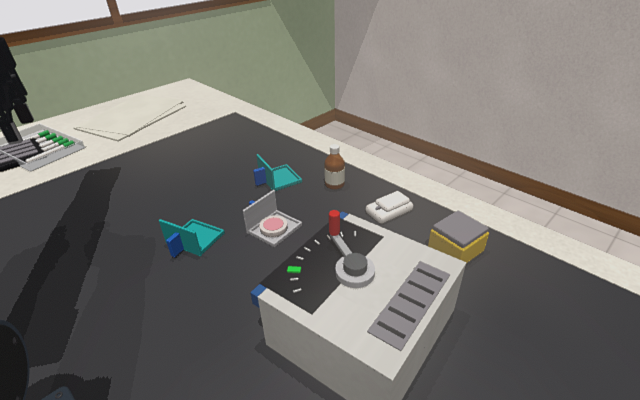

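The top picture has three tray shapes: turquoise at (222,155), turquoise at (211,282), and grey aluminium with the pink dish at (270,229). The grey one is the target. The warmer is around (415,288), the red knob at (378,261) and the green mark at (363,310). I'll check the choice in one close crop.

Run:
```python
from h import *
i=cv2.imread('pics/top1.png')[190:365,235:485]
cv2.imwrite('pics/crop1.png',cv2.resize(i,None,fx=3.2,fy=3.2,interpolation=cv2.INTER_CUBIC))
```

```text
(no output)
```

View pics/crop1.png

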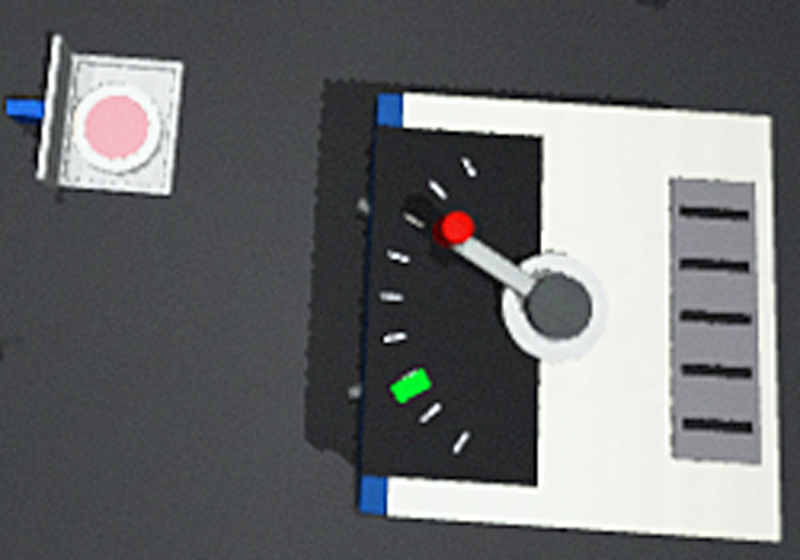

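The crop confirms it: aluminium tray with the dish centred at crop (115,127), and its blue handle tip at (5,107). The warmer's roof corners are (378,94), (771,117), (780,541) and (360,513).

Run:
```python
from h import *
from scipy.optimize import least_squares
c=cam('top')
px=lambda u,v:(u/3.2+235-.34,v/3.2+190-.34)
def fit(pts,x0):
    def f(p):
        r=[]
        for (u,v),(x,y,z) in pts:
            w=(p[0]+x*np.cos(p[2])-y*np.sin(p[2]),p[1]+x*np.sin(p[2])+y*np.cos(p[2]),z)
            a=proj(c,w);b=px(u,v); r+= [a[0]-b[0],a[1]-b[1]]
        return r
    s=least_squares(f,x0); print(s.x.round(4),np.round(s.fun,1)); return s.x
m=.001
W=fit([((378,94),(-.126,.12,.115)),((771,117),(.11,.12,.115)),((780,541),(.11,-.12,.115)),((360,513),(-.126,-.12,.115)),((560,305),(-.02,0,.127))],[.4,-.1,-1.57])
T=fit([((183,62),(.038,.045,.01)),((172,195),(.038,-.045,.01)),((55,36),(-.0405,.047,.064)),((38,180),(-.0405,-.047,.064)),((5,107),(-.071,0,.045))],[.4,.1,-1.57])
def tr(P,x,y): return np.array([P[0]+x*np.cos(P[2])-y*np.sin(P[2]),P[1]+x*np.sin(P[2])+y*np.cos(P[2])])
piv=tr(W,-.02,0)
k=ray(c,*px(457,227),.18)[:2]; g=ray(c,*px(411,386),.115)[:2]
for n,p in(('knob',k),('green',g)):
    d=p-piv; q=np.arctan2(d[1],d[0])-(W[2]+np.pi-1); print(n,p,np.hypot(*d),(q+np.pi)%(2*np.pi)-np.pi)
print('piv',piv,'grip',tr(T,-.063,0),'home',tr(W,-.072,0),'homegrip',tr(W,-.135,0))
print('tray in W', R.from_euler('z',-W[2]).apply([T[0]-W[0],T[1]-W[1],0]))
print(manip.observe()['tcp_rot'], R.from_rotvec(manip.observe()['tcp_rot']).as_matrix().round(3))
```

```text
[ 0.4764 -0.1571 -1.435 ] [ 0.4 -0.5 -0.1  0.   0.4 -0.1  0.3 -0.  -1.   0.6]
[ 0.5414  0.1476 -1.4456] [-0.6  0.3 -0.8 -0.4  0.3 -0.2  0.6 -0.   0.5  0.3]
knob [ 0.5020287  -0.06633105] 0.07641172855055219 0.4838891853028038
green [ 0.41372713 -0.06429219] 0.09444788040642155 1.5516931335792492
piv [ 0.47366568 -0.13728379] grip [0.53349869 0.2100905 ] home [ 0.46662452 -0.0857627 ] homegrip [ 0.4580939  -0.02334293]
tray in W [-0.29307677  0.10564887  0.        ]
[-7.11214489e-01 -3.05937534e+00  2.77948768e-03] [[-0.897  0.441 -0.001]
 [ 0.441  0.897 -0.002]
 [ 0.    -0.002 -1.   ]]
```

```bash
cat >> h.py <<'E'
W=np.array([.4764,-.1571,-1.435]); T=np.array([.5414,.1476,-1.4456])
def tr(P,x,y,z): return np.array([P[0]+x*np.cos(P[2])-y*np.sin(P[2]),P[1]+x*np.sin(P[2])+y*np.cos(P[2]),z])
def orient(yaw,lean=40):
    a=np.radians(lean); x=np.array([np.cos(yaw),np.sin(yaw),0]); y=np.array([-np.sin(yaw),np.cos(yaw),0])
    z=np.sin(a)*x-np.cos(a)*np.array([0,0,1]); return np.c_[np.cross(y,z),y,z]
def delta(p,M):
    s=manip.observe(); R0=R.from_rotvec(s['tcp_rot'])
    print('d',(p-s['tool_pos']).round(4),'twist',(R.from_matrix(M)*R0.inv()).as_rotvec().round(4))
E
python3 - <<'E'
from h import *
M=orient(T[2]); g=tr(T,-.068,0,.033)+.019*M[:,2]
print('tcp grasp',g, 'z',M[:,2]); delta(g-.12*M[:,2],M)
E
```

```text
tcp grasp [0.5344339  0.2029504  0.01844516] z [ 0.08026458 -0.63775662 -0.76604444]
d [ 0.2935 -0.1913 -0.12  ] twist [-0.5904 -0.4234 -0.9463]
```

Request:
servo_tool(
  plan=[
    {"translation":[0.15,-0.1,-0.02],"twist":[-0.2952,-0.2117,-0.4732]},
    {"translation":[0.2935,-0.1913,-0.04],"twist":[-0.5904,-0.4234,-0.9463]},
    {"translation":[0.2935,-0.1913,-0.04],"twist":[-0.5904,-0.4234,-0.9463]},
    {"translation":[0.2935,-0.1913,-0.04],"twist":[-0.5904,-0.4234,-0.9463]},
    {"translation":[0.2935,-0.1913,-0.04],"twist":[-0.5904,-0.4234,-0.9463]},
    {"translation":[0.2935,-0.1913,-0.04],"twist":[-0.5904,-0.4234,-0.9463]},
    {"translation":[0.2935,-0.1913,-0.08],"twist":[-0.5904,-0.4234,-0.9463]},
    {"translation":[0.2935,-0.1913,-0.12],"twist":[-0.5904,-0.4234,-0.9463]},
    {"translation":[0.2935,-0.1913,-0.12],"twist":[-0.5904,-0.4234,-0.9463]},
    {"translation":[0.2935,-0.1913,-0.12],"twist":[-0.5904,-0.4234,-0.9463]},
  ],
  claw=0.6,
)

```text
clock: 1.15
tool_pos: [0.523, 0.2781, 0.1062]
tcp_rot: [1.68, 1.917, -0.627]
ft_force: [-0.7, -0.4, 0.6]
gripper_width: 0.0513
grip_force: 0.0
```

Run:
```python
from h import *
c=cam('wrist','w1.png'); M=orient(T[2]); g=tr(T,-.068,0,.033)+.019*M[:,2]
delta(g-.12*M[:,2],M); print(manip.observe()['ft_force'])
for n,p in (('tip',(-.071,0,.048)),('pl+',(-.043,.047,.064)),('pl-',(-.043,-.047,.064)),('pan+',(.038,.045,.01)),('pan-',(.038,-.045,.01))): print(n,np.round(proj(c,tr(T,*p)),0))
```

```text
d [ 0.0003 -0.0002 -0.0018] twist [ 0.0009 -0.0004 -0.0034]
[ 0.01476342 -0.5301823   1.35457418]
tip [323. 218.]
pl+ [385. 255.]
pl- [262. 254.]
pan+ [365. 237.]
pan- [280. 236.]
```

View pics/w1.png

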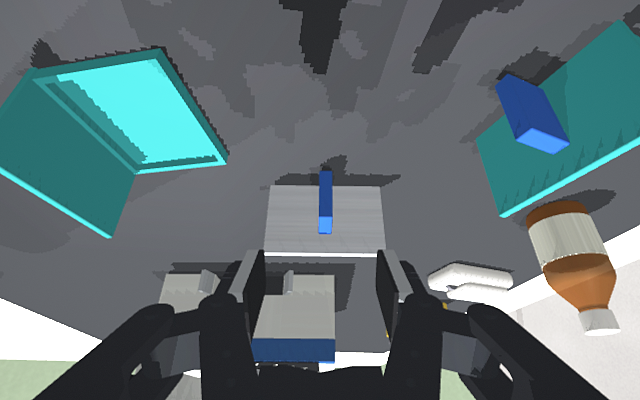

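The wrist view shows the blade tip at (325,217) and the plate's top corners at (266,256) and (386,256). That is within about 1.5 mm of the prediction, so I'll go in and grip.

Request:
servo_tool(
  plan=[
    {"translation":[0.004,-0.025,-0.031],"twist":[0,0,0]},
    {"translation":[0.007,-0.05,-0.062],"twist":[0,0,0]},
    {"translation":[0.01,-0.068,-0.083],"twist":[0,0,0]},
    {"translation":[0.011,-0.0767,-0.0935],"twist":[0,0,0]},
    {"translation":[0.011,-0.0767,-0.0935],"twist":[0,0,0]},
    {"translation":[0.011,-0.0767,-0.0935],"twist":[0,0,0]},
  ],
)

```text
clock: 1.8
tool_pos: [0.5383, 0.2053, 0.0246]
tcp_rot: [1.687, 1.911, -0.598]
ft_force: [-0.2, 0.1, -0.1]
gripper_width: 0.0511
grip_force: 0.0
```

Request:
servo_tool(
  plan=[
    {"translation":[0,0,0],"twist":[0,0,0]},
    {"translation":[0,0,0],"twist":[0,0,0]},
    {"translation":[0,0,0],"twist":[0,0,0]},
    {"translation":[0,0,0],"twist":[0,0,0]},
    {"translation":[0,0,0],"twist":[0,0,0]},
    {"translation":[0,0,0],"twist":[0,0,0]},
    {"translation":[0,0,0],"twist":[0,0,0]},
    {"translation":[0,0,0],"twist":[0,0,0]},
  ],
  claw=0,
  squeeze=40,
)

```text
clock: 2.6
tool_pos: [0.5365, 0.2041, 0.0193]
tcp_rot: [1.684, 1.913, -0.61]
ft_force: [-2.6, 2.6, 6.0]
gripper_width: 0.0093
grip_force: 40.1
```

Run:
```python
from h import *
s=manip.observe(); print(s['tool_pos'],s['ft_force'],s['gripper_width'],s['grip_force'])
M=orient(W[2])
for x in (-.190,-.175,-.13,-.0715):
    # tray origin x in W; grip 68 behind
    print(x); delta(tr(W,x-.068,0,.033)+.019*M[:,2],M)
```

```text
[0.53645608 0.2041409  0.01927213] [-2.60145246  2.62549951  6.03244879] 0.009271734049227319 40.1096373796463
-0.19
d [-0.0933 -0.1177 -0.0008] twist [-0.0004  0.0023  0.008 ]
-0.175
d [-0.0913 -0.1326 -0.0008] twist [-0.0004  0.0023  0.008 ]
-0.13
d [-0.0852 -0.1772 -0.0008] twist [-0.0004  0.0023  0.008 ]
-0.0715
d [-0.0773 -0.2351 -0.0008] twist [-0.0004  0.0023  0.008 ]
```

Request:
servo_tool(
  plan=[
    {"translation":[-0.005,-0.006,0.0005],"twist":[0,0,0]},
    {"translation":[-0.014,-0.018,0.0005],"twist":[0,0,0.002]},
    {"translation":[-0.025,-0.032,0.0005],"twist":[0,0,0.004]},
    {"translation":[-0.037,-0.046,0.0005],"twist":[0,0,0.006]},
    {"translation":[-0.049,-0.062,0.0005],"twist":[0,0,0.008]},
    {"translation":[-0.061,-0.077,0.0005],"twist":[0,0,0.008]},
    {"translation":[-0.073,-0.092,0.0005],"twist":[0,0,0.008]},
    {"translation":[-0.083,-0.105,0.0005],"twist":[0,0,0.008]},
    {"translation":[-0.09,-0.114,0.0005],"twist":[0,0,0.008]},
    {"translation":[-0.0933,-0.1177,0.0005],"twist":[0,0,0.008]},
  ],
)

```text
clock: 3.6
tool_pos: [0.4435, 0.0853, 0.0193]
tcp_rot: [1.677, 1.916, -0.606]
ft_force: [2.3, 3.2, 4.4]
gripper_width: 0.0095
grip_force: 39.7
```

Request:
servo_tool(
  plan=[
    {"translation":[0,0,0],"twist":[0,0,0]},
    {"translation":[0,0,0],"twist":[0,0,0]},
  ],
)

```text
clock: 3.8
tool_pos: [0.4431, 0.085, 0.0191]
tcp_rot: [1.675, 1.917, -0.61]
ft_force: [0.0, -0.1, 6.1]
gripper_width: 0.0091
grip_force: 39.7
```

Run:
```python
from h import *
c=cam('top'); i=c['image'][190:365,235:485]
cv2.imwrite('pics/crop2.png',cv2.resize(i,None,fx=3.2,fy=3.2,interpolation=cv2.INTER_CUBIC))
s=manip.observe(); print(s['tool_pos'],s['ft_force'],s['ft_torque'])
M=orient(W[2]); delta(tr(W,-.19-.068,0,.033)+.019*M[:,2],M)
P=np.r_[tr(W,-.19,0,0)[:2],W[2]]
for p in ((.038,.045,.01),(.038,-.045,.01),(-.0405,.047,.064),(-.0405,-.047,.064)):
    q=np.array(proj(c,tr(P,*p))); print(np.round((q+.34-[235,190])*3.2))
```

```text
[0.44307162 0.08502163 0.0190855 ] [-0.44827259  0.0074638   6.61729611] [-0.33323951  0.01631562 -0.01102064]
d [ 0.0001  0.0014 -0.0006] twist [0.0024 0.0016 0.0009]
[321. 226.]
[314. 365.]
[201. 210.]
[190. 363.]
```

View pics/crop2.png

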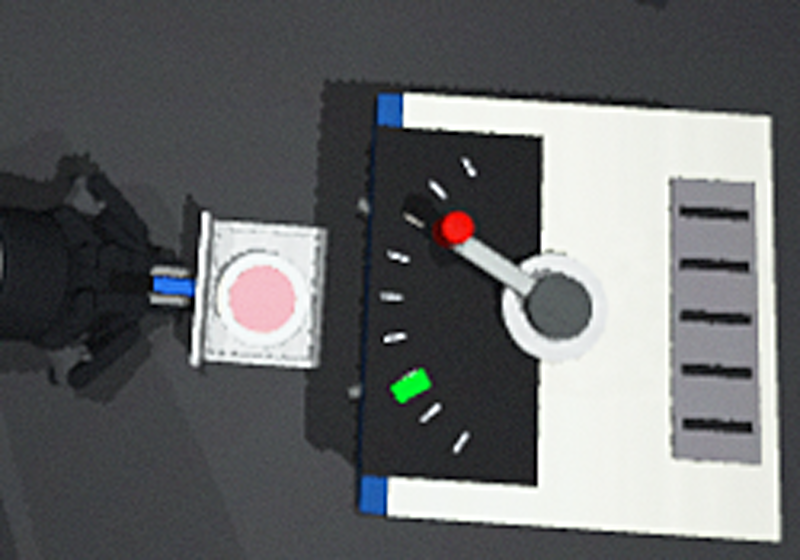

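The tray is now square in front of the slot, pan corners at (327,228) and (319,367), with the dish flat at (262,298). The guides are at (362,207) and (354,392).

Run:
```python
from h import *
c=cam('top')
px=lambda u,v:(u/3.2+235-.34,v/3.2+190-.34)
def inW(p): return R.from_euler('z',-W[2]).apply([p[0]-W[0],p[1]-W[1],0]).round(4)[:2]
for n,p,z in (('g+',(362,207),.03),('g-',(354,392),.03),('pan+',(327,228),.01),('pan-',(319,367),.01),('pl+',(206,212),.064),('pl-',(195,364),.064),('dish',(262,298),.018)): print(n,inW(ray(c,*px(*p),z)))
```

```text
g+ [-0.1269  0.0579]
g- [-0.1266 -0.0595]
pan+ [-0.1482  0.0441]
pan- [-0.1487 -0.0462]
pl+ [-0.2275  0.0456]
pl- [-0.2275 -0.0472]
dish [-0.1888 -0.0046]
```

Request:
servo_tool(
  plan=[
    {"translation":[0.0011,-0.008,0],"twist":[0,0,0]},
    {"translation":[0.0024,-0.018,0],"twist":[0,0,0]},
    {"translation":[0.0038,-0.028,0],"twist":[0,0,0]},
    {"translation":[0.0052,-0.038,0],"twist":[0,0,0]},
    {"translation":[0.0066,-0.048,0],"twist":[0,0,0]},
    {"translation":[0.0079,-0.058,0],"twist":[0,0,0]},
    {"translation":[0.0093,-0.068,0],"twist":[0,0,0]},
    {"translation":[0.0107,-0.078,0],"twist":[0,0,0]},
    {"translation":[0.012,-0.088,0],"twist":[0,0,0]},
    {"translation":[0.0131,-0.096,0],"twist":[0,0,0]},
  ],
)

```text
clock: 4.9
tool_pos: [0.4572, -0.0096, 0.0192]
tcp_rot: [1.677, 1.919, -0.606]
ft_force: [-0.7, 5.9, 7.6]
gripper_width: 0.009
grip_force: 40.6
```

Request:
servo_tool(
  plan=[
    {"translation":[0.0005,-0.004,0],"twist":[0,0,0]},
    {"translation":[0.0011,-0.008,0],"twist":[0,0,0]},
    {"translation":[0.0016,-0.012,0],"twist":[0,0,0]},
    {"translation":[0.002,-0.015,0],"twist":[0,0,0]},
    {"translation":[0.0022,-0.0165,0],"twist":[0,0,0]},
    {"translation":[0.0022,-0.0165,0],"twist":[0,0,0]},
  ],
)

```text
clock: 5.5
tool_pos: [0.4594, -0.0261, 0.0192]
tcp_rot: [1.677, 1.918, -0.606]
ft_force: [-0.8, 4.3, 6.2]
gripper_width: 0.0095
grip_force: 40.4
```

Request:
servo_tool(
  plan=[
    {"translation":[0.0002,-0.0015,0],"twist":[0,0,0]},
    {"translation":[0.0004,-0.003,0],"twist":[0,0,0]},
    {"translation":[0.0004,-0.003,0],"twist":[0,0,0]},
  ],
)

```text
clock: 5.8
tool_pos: [0.4596, -0.0278, 0.0192]
tcp_rot: [1.677, 1.921, -0.604]
ft_force: [-3.4, 10.7, 9.8]
gripper_width: 0.0094
grip_force: 41.2
```

Request:
servo_tool(
  plan=[
    {"translation":[0.0001,-0.001,0],"twist":[0,0,0]},
    {"translation":[0.0003,-0.002,0],"twist":[0,0,0]},
    {"translation":[0.0003,-0.002,0],"twist":[0,0,0]},
  ],
)

```text
clock: 6.1
tool_pos: [0.4596, -0.0282, 0.0189]
tcp_rot: [1.678, 1.925, -0.602]
ft_force: [-6.6, 18.3, 13.0]
gripper_width: 0.009
grip_force: 42.5
```

Run:
```python
from h import *
s=manip.observe(); print(s['tool_pos'],s['ft_force'],s['ft_torque'])
for n in('top','side'): 
    c=cam(n); 
    r=(190,365,235,485) if n=='top' else (150,300,200,400)
    i=c['image'][r[0]:r[1],r[2]:r[3]]; k=500/ i.shape[0]*.62
    cv2.imwrite(f'pics/h_{n}.png',cv2.resize(i,None,fx=3.2 if n=='top' else 4,fy=3.2 if n=='top' else 4,interpolation=cv2.INTER_CUBIC))
```

```text
[ 0.4596155  -0.02822627  0.01887705] [-6.57794605 18.28960961 13.00728199] [ 1.3196452   0.88071862 -0.62192696]
```

View pics/h_top.png

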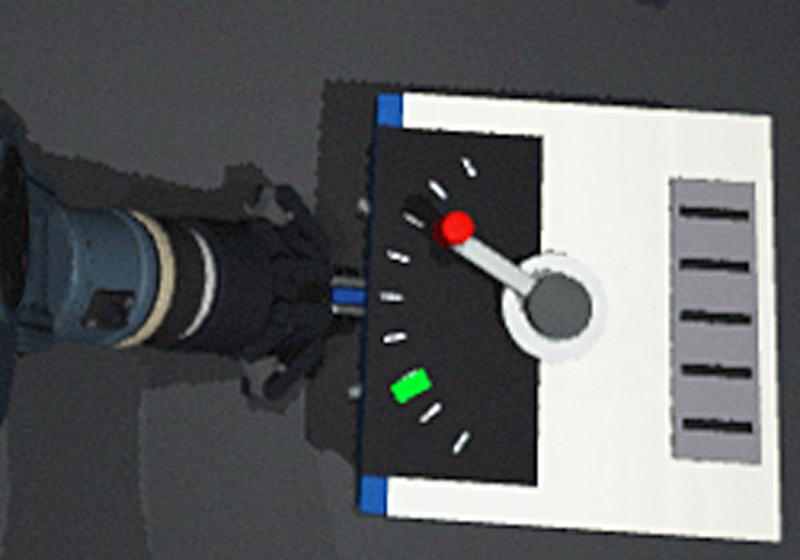

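The tray stopped at the expected depth with 18 N of push. I'll ease off, release and back out.

Request:
servo_tool(
  plan=[
    {"translation":[-0.0003,0.002,0],"twist":[0,0,0]},
    {"translation":[-0.0003,0.0025,0],"twist":[0,0,0]},
  ],
)

```text
clock: 6.4
tool_pos: [0.4595, -0.0282, 0.0189]
tcp_rot: [1.676, 1.919, -0.606]
ft_force: [-0.0, 4.1, 6.0]
gripper_width: 0.0089
grip_force: 40.4
```

Request:
servo_tool(
  plan=[
    {"translation":[0,0,0],"twist":[0,0,0]},
    {"translation":[0,0,0],"twist":[0,0,0]},
    {"translation":[0,0,0],"twist":[0,0,0]},
    {"translation":[0,0,0],"twist":[0,0,0]},
    {"translation":[-0.003,0.02,0.025],"twist":[0,0,0]},
    {"translation":[-0.006,0.045,0.054],"twist":[0,0,0]},
    {"translation":[-0.01,0.077,0.093],"twist":[0,0,0]},
    {"translation":[-0.01,0.077,0.093],"twist":[0,0,0]},
    {"translation":[-0.01,0.077,0.093],"twist":[0,0,0]},
  ],
  claw=0.5,
)

```text
clock: 7.3
tool_pos: [0.4494, 0.0484, 0.1121]
tcp_rot: [1.676, 1.918, -0.606]
ft_force: [0.2, 0.0, -0.3]
gripper_width: 0.0425
grip_force: 0.0
```

Run:
```python
from h import *
s=manip.observe(); print(s['tool_pos'],s['ft_force'])
c=cam('wrist'); i=c['image'][100:300,170:470]
cv2.imwrite('pics/w2.png',cv2.resize(i,None,fx=2.6,fy=2.6,interpolation=cv2.INTER_CUBIC))
P=np.r_[tr(W,-.072,0,0)[:2],W[2]]
for n,p in (('tip',(-.071,0,.048)),('pl+',(-.043,.047,.064)),('pl-',(-.043,-.047,.064))): print(n,np.round((np.array(proj(c,tr(P,*p)))-[170,100])*2.6))
for n,p in (('plb+',(-.038,.047,.064)),('plb-',(-.038,-.047,.064))): print(n,np.round((np.array(proj(c,tr(P,*p)))-[170,100])*2.6))
```

```text
[0.44941934 0.04840187 0.11209908] [ 0.23107059  0.00477507 -0.29853386]
tip [386. 297.]
pl+ [543. 389.]
pl- [230. 391.]
plb+ [540. 396.]
plb- [233. 397.]
```

View pics/w2.png

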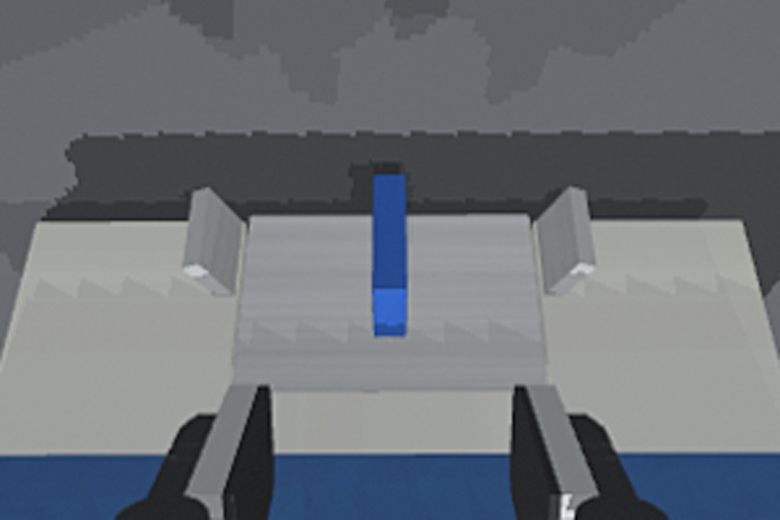

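The wrist view shows the plate seated on the face. Its top edge at row ~390 runs parallel to the face, the predicted home is rows 389-396, and the blade is centred at (390,300) between the guides. Next is the lever.

```bash
cat >> h.py <<'E'
piv=tr(W,-.02,0,0)
def lev(q,z):
    a=W[2]+np.pi-1+q; p=piv+[.075*np.cos(a),.075*np.sin(a),z]
    ty=a-np.pi/2 # tool y yaw; orient yaw = ty-pi/2
    return p,orient(ty-np.pi/2,0)
E
python3 - <<'E'
from h import *
delta(*lev(.484,.22))
p0,M0=lev(.484,0)
for k in range(1,11):
    q=.484+(1.552-.484)*k/10; p,M=lev(q,0)
    print((p-p0).round(4),(R.from_matrix(M)*R.from_matrix(M0).inv()).as_rotvec().round(3)[2])
E
```

```text
d [ 0.0532 -0.1151  0.1092] twist [ 0.7003 -0.0854 -0.4932]
[-0.0076  0.0026  0.    ] 0.107
[-0.0154  0.0043  0.    ] 0.214
[-0.0234  0.0052  0.    ] 0.32
[-0.0314  0.0053  0.    ] 0.427
[-0.0393  0.0045  0.    ] 0.534
[-0.0472  0.0028  0.    ] 0.641
[-0.0548  0.0004  0.    ] 0.748
[-0.0621 -0.0029  0.    ] 0.854
[-0.069 -0.007  0.   ] 0.961
[-0.0754 -0.0117  0.    ] 1.068
```

Request:
servo_tool(
  plan=[
    {"translation":[0,0,0.05],"twist":[0,0,0]},
    {"translation":[0,0,0.09],"twist":[0.07,-0.0085,-0.05]},
    {"translation":[0.0532,-0.1151,0.1092],"twist":[0.7003,-0.0854,-0.4932]},
    {"translation":[0.0532,-0.1151,0.1092],"twist":[0.7003,-0.0854,-0.4932]},
    {"translation":[0.0532,-0.1151,0.1092],"twist":[0.7003,-0.0854,-0.4932]},
    {"translation":[0.0532,-0.1151,0.1092],"twist":[0.7003,-0.0854,-0.4932]},
    {"translation":[0.0532,-0.1151,0.1092],"twist":[0.7003,-0.0854,-0.4932]},
    {"translation":[0.0532,-0.1151,0.1092],"twist":[0.7003,-0.0854,-0.4932]},
    {"translation":[0.0532,-0.1151,0.1092],"twist":[0.7003,-0.0854,-0.4932]},
    {"translation":[0.0532,-0.1151,0.1092],"twist":[0.7003,-0.0854,-0.4932]},
  ],
)

```text
clock: 8.35
tool_pos: [0.5008, -0.0673, 0.2191]
tcp_rot: [-2.6, -1.762, 0.004]
ft_force: [-0.4, 0.7, -0.5]
gripper_width: 0.0427
grip_force: 0.0
```

Request:
servo_tool(
  plan=[
    {"translation":[0,0,0],"twist":[0,0,0]},
    {"translation":[0,0,0],"twist":[0,0,0]},
  ],
)

```text
clock: 8.55
tool_pos: [0.5015, -0.0664, 0.2202]
tcp_rot: [2.599, 1.765, -0.001]
ft_force: [0.1, -1.1, 0.4]
gripper_width: 0.0427
grip_force: 0.0
```

Run:
```python
from h import *
c=cam('wrist','w3.png'); p,M=lev(.484,0)
delta(*lev(.484,.152)); print(manip.observe()['joint_pos'])
print(proj(c,p+[0,0,.18]))
```

```text
d [-0.0001 -0.0012 -0.0683] twist [ 0.0006 -0.0003 -0.0021]
[-2.63911036e-01 -3.59008560e-03  2.49002966e-02  1.59943026e+00
 -6.85826226e-04  1.68496541e+00]
(np.float64(321.3304324812054), np.float64(233.88768845001815))
```

View pics/w3.png

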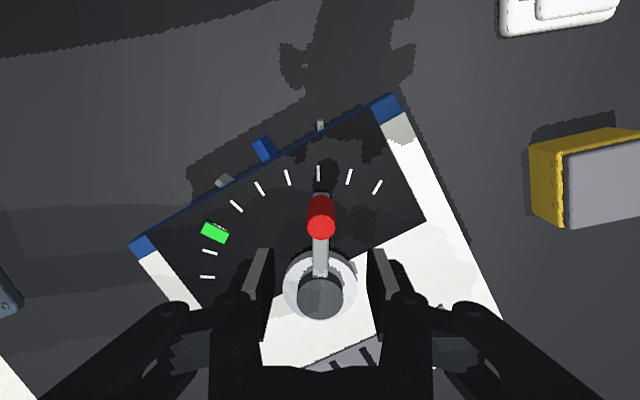

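The knob is centred between the fingers at (321,227) and the green mark is at (215,233). I'll lower, pinch and swing.

Request:
servo_tool(
  plan=[
    {"translation":[0,0,-0.03],"twist":[0,0,0]},
    {"translation":[0,0,-0.055],"twist":[0,0,0]},
    {"translation":[0,0,-0.068],"twist":[0,0,0]},
    {"translation":[0,0,-0.068],"twist":[0,0,0]},
    {"translation":[0,0,-0.068],"twist":[0,0,0]},
  ],
)

```text
clock: 9.1
tool_pos: [0.5019, -0.0674, 0.1531]
tcp_rot: [2.6, 1.762, 0.0]
ft_force: [-0.3, 0.2, 0.2]
gripper_width: 0.0429
grip_force: 0.0
```

Request:
servo_tool(
  plan=[
    {"translation":[0,0,0],"twist":[0,0,0]},
    {"translation":[0,0,0],"twist":[0,0,0]},
    {"translation":[0,0,0],"twist":[0,0,0]},
    {"translation":[0,0,0],"twist":[0,0,0]},
    {"translation":[0,0,0],"twist":[0,0,0]},
    {"translation":[0,0,0],"twist":[0,0,0]},
  ],
  claw=0,
  squeeze=20,
)

```text
clock: 9.7
tool_pos: [0.5027, -0.0678, 0.1542]
tcp_rot: [2.599, 1.76, 0.003]
ft_force: [0.4, 1.3, 5.6]
gripper_width: 0.0169
grip_force: 21.4
```

Run:
```python
from h import *
s=manip.observe(); print(s['ft_force'],s['gripper_width']); delta(*lev(.484,.152)); delta(*lev(1.552,.152))
c=cam('wrist'); cv2.imwrite('pics/w4.png',c['image'])
```

```text
[0.41601    1.26116852 5.55651412] 0.016926194497202514
d [-0.0012  0.0001 -0.0022] twist [0.0008 0.0031 0.0003]
d [-0.0766 -0.0116 -0.0022] twist [-9.0000e-04  3.3000e-03  1.0683e+00]
```

Request:
servo_tool(
  plan=[
    {"translation":[-0.0076,0.0026,0],"twist":[0,0,0.107]},
    {"translation":[-0.0154,0.0043,0],"twist":[0,0,0.214]},
    {"translation":[-0.0234,0.0052,0],"twist":[0,0,0.32]},
    {"translation":[-0.0314,0.0053,0],"twist":[0,0,0.427]},
    {"translation":[-0.0393,0.0045,0],"twist":[0,0,0.534]},
    {"translation":[-0.0472,0.0028,0],"twist":[0,0,0.641]},
    {"translation":[-0.0548,0.0004,0],"twist":[0,0,0.748]},
    {"translation":[-0.0621,-0.0029,0],"twist":[0,0,0.854]},
    {"translation":[-0.069,-0.007,0],"twist":[0,0,0.961]},
    {"translation":[-0.0757,-0.0117,0],"twist":[0,0,1.068]},
  ],
)

```text
clock: 10.75
tool_pos: [0.4277, -0.0784, 0.1542]
tcp_rot: [1.332, 2.84, 0.007]
ft_force: [4.2, 3.4, 4.3]
gripper_width: 0.0173
grip_force: 21.5
```

Request:
servo_tool(
  plan=[
    {"translation":[0,0,0],"twist":[0,0,0]},
    {"translation":[0,0,0],"twist":[0,0,0]},
    {"translation":[0,0,0],"twist":[0,0,0]},
  ],
)

```text
clock: 11.05
tool_pos: [0.4271, -0.0787, 0.1541]
tcp_rot: [1.343, 2.837, 0.004]
ft_force: [1.4, 3.0, 6.9]
gripper_width: 0.0175
grip_force: 21.6
```

Request:
servo_tool(
  plan=[
    {"translation":[0,0,0],"twist":[0,0,0]},
    {"translation":[0,0,0],"twist":[0,0,0]},
    {"translation":[0,0,0],"twist":[0,0,0]},
    {"translation":[0,0,0],"twist":[0,0,0]},
    {"translation":[0,0,0.03],"twist":[0,0,0]},
    {"translation":[0,0,0.06],"twist":[0,0,0]},
    {"translation":[0,0,0.068],"twist":[0,0,0]},
    {"translation":[0,0,0.068],"twist":[0,0,0]},
    {"translation":[0,0,0.068],"twist":[0,0,0]},
  ],
  claw=0.5,
)

```text
clock: 11.95
tool_pos: [0.4257, -0.0793, 0.2195]
tcp_rot: [-1.343, -2.839, 0.0]
ft_force: [0.2, 0.5, -0.1]
gripper_width: 0.0427
grip_force: 0.0
```

Run:
```python
from h import *
s=manip.observe(); print(s['tool_pos'],s['ft_force']); delta(*lev(1.552,.22))
c=cam('wrist'); i=c['image'][90:340,180:480]
cv2.imwrite('pics/w5.png',cv2.resize(i,None,fx=2.4,fy=2.4,interpolation=cv2.INTER_CUBIC))
np.save('w5.npy',c,allow_pickle=True)
```

```text
[ 0.42566162 -0.07926785  0.21947842] [ 0.19829018  0.52756083 -0.14945092]
d [ 0.0004 -0.0001  0.0005] twist [-0.0002 -0.001   0.0005]
```

View pics/w5.png

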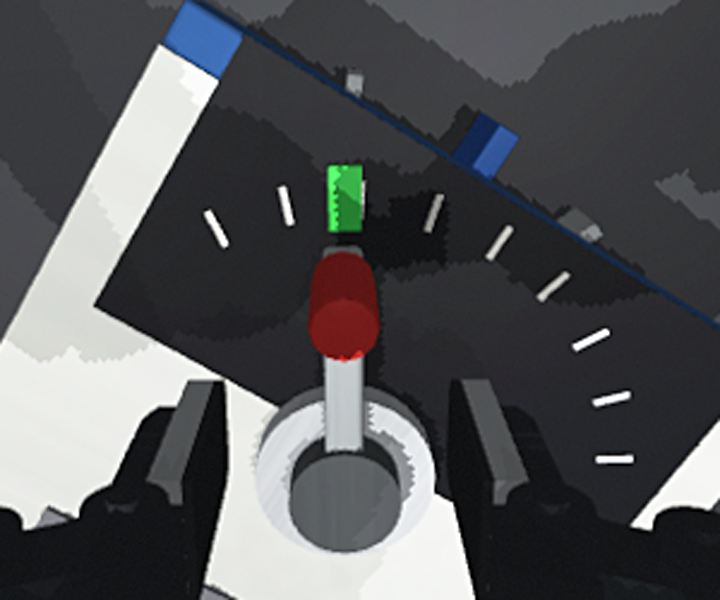

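The green mark (345,198) lies exactly in line with the arm (344) and the pivot disc (345,500). Lever set and released, gripper clear, tray untouched since it was seated.

Request:
servo_tool(
  plan=[
    {"translation":[0,0,0.03],"twist":[0,0,0]},
    {"translation":[0,0,0.05],"twist":[0,0,0]},
    {"translation":[0,0,0.05],"twist":[0,0,0]},
    {"translation":[0,0,0.05],"twist":[0,0,0]},
  ],
)

```text
clock: 12.4
tool_pos: [0.4258, -0.0793, 0.2693]
tcp_rot: [-1.343, -2.839, 0.0]
ft_force: [0.2, 0.9, 0.7]
gripper_width: 0.0427
grip_force: 0.0
```

```bash
python3 -c "
from station import ticket
print(ticket.finish_job())"
```

```text
the job is handed in; nothing more can be done
None
```

The tray is home with its plate against the warmer's face, the lever points at the green mark, and the job was handed in at 12.4 s; I last saw the dish lying flat just before it entered the slot, where the cameras could no longer see it.

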